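# Set out the mixing station on the lab bench

## Task

Set out the mixing station around the stirrer: stand the tall bottle in the middle of the cork coaster behind the stirrer (its far side from the robot), the squat jar on the coaster between the stirrer and the blue tube rack, and the tip box on the coaster on the stirrer's other side. Lift the top steel cup off the nested pair and stand it in the middle of the stirrer's round plate, leaving the lower cup standing where it is. Everything ends upright, centred on its place, and let go; the order is yours.

Things in the scene. Friction and masses are not known exactly. Their poses are not given: they have to be found in the camera images.
- bottle_c (a point): Centre (60 mm above its underside) of the tall amber glass bottle with a narrower neck and white cap; 120 mm high, round body 56 mm in diameter, straight-sided from the bottom to 69 mm up. Loose, upright on the white board (3 mm thick). About 0.15 to 0.3 kg. z axis up.
- jar_c (a point): Centre (30 mm above its underside) of the squat white jar with a black lid; 60 mm high; body 60 mm in diameter and straight-sided to 26 mm up, narrowing above to a lid 53 mm in diameter (the top 16 mm). Loose, upright on the white board. About 0.1 to 0.2 kg. z axis up.
- tipbox_c (a point): Centre (23 mm above its underside) of the pipette tip box, a rectangular box with grey base and dull pink top; 76 mm long (its x axis), 50 mm wide (its y axis), 46 mm high. Loose, on the white board. About 0.1 to 0.16 kg. It may be set down any way round.
- cup_top_c (a point): Centre (33 mm over its underside, 33 below its rim) of the upper of two equal nested steel cups, 66 mm high, open on top: tapered body, 36 mm wide at the foot, 52 at 44 mm up; above it an upright collar 62 mm wide, 21 high, 2.5 thick, which rests on the lower cup's rim (upper sits 21 mm higher). Grip only this collar, 12 to 33 mm above this point; lift straight up 50 mm to clear (play 1 mm). 50-90 g. z up.
- cup_low_c (a point): Centre (33 mm above its underside) of the lower nested cup, same shape as the upper one; it stands on the white board and stays there. z axis up.
- stirrer: The white stirrer, fixed: body 110 x 110 mm and 50 mm high with a round steel plate on top (90 mm in diameter, centred over the origin, its top face 60 mm above the bench), knob on the side facing the robot. Origin at the centre of its underside, on the bench; x points to its far side (behind it), y to its left, z up.
- rack: The blue tube rack, fixed: 125 mm (x) by 50 mm (y), 58 mm high with the tube caps. It stands about 200 mm to the left or to the right of the stirrer (differs from start to start) with a coaster between; a grey pen tray 20 mm high stands the same way on the other side. Origin at the centre of its underside.
- pad_left: Cork coaster on the stirrer's left (the robot's left, +y): disc 90 mm in diameter, 3 mm thick, fixed to the bench, centre about 112 mm from the stirrer's. Origin at the centre of its underside.
- pad_right: Cork coaster on the stirrer's right (-y), same as the left one.
- pad_back: Cork coaster behind the stirrer (its +x side, far from the robot), same as the others.
Things that resemble listed ones, but are neither listed nor needed, are in the scene too. What is shaped like the part that bears cup_low_c but purple is not meant.

How it is judged (in metres and radians):
At the end, for the whole second after the job is handed in: Bottle on the coaster behind the stirrer, jar on the one between stirrer and rack, tip box on the other side's, upper cup on the plate: each upright (7 degrees), resting there, centred within 15 mm; lower cup upright within 15 mm of its start; all at rest (horizontal distance between bottle_c and pad_back below 0.015 m and z of bottle_c in the frame of pad_back between 0.057 and 0.069 m and ((y of rack in the frame of stirrer above 0 m and horizontal distance between jar_c and pad_left below 0.015 m and z of jar_c in the frame of pad_left between 0.027 and 0.039 m and horizontal distance between tipbox_c and pad_right below 0.015 m and z of tipbox_c in the frame of pad_right between 0.02 and 0.032 m) or (y of rack in the frame of stirrer below 0 m and horizontal distance between jar_c and pad_right below 0.015 m and z of jar_c in the frame of pad_right between 0.027 and 0.039 m and horizontal distance between tipbox_c and pad_left below 0.015 m and z of tipbox_c in the frame of pad_left between 0.02 and 0.032 m)) and horizontal distance between cup_top_c and stirrer below 0.015 m and z of cup_top_c in the frame of stirrer between 0.087 and 0.099 m and distance of cup_low_c from where it was at the start of the episode below 0.015 m and angle between each of bottle_c, jar_c, tipbox_c, cup_top_c, cup_low_c's own z axis and vertical below 0.12 rad and linear speed of each of bottle, jar, tipbox, cup_top, cup_low below 0.02 m/s); the robot touches nothing.
It fails at once if the lower cup is dragged up or pushed more than 20 mm from where it stood (distance of cup_low_c from where it was at the start of the episode above 0.02 m).
It fails at once if the bottle is tipped over (angle between bottle_c's own z axis and vertical above 0.8 rad).
It fails at once if the jar is tipped over (angle between jar_c's own z axis and vertical above 0.8 rad).
It fails at once if the tip box is tipped over (angle between tipbox_c's own z axis and vertical above 0.8 rad).
It fails at once if the upper cup is tipped over (angle between cup_top_c's own z axis and vertical above 0.8 rad).
It also fails if it takes over 134 s, if anything falls off the work surface, if the arm or the gripper's body presses on something with over 40 N, if the wrist force passes 120 N, or if a joint passes its speed limit or range.

## Robot

A 6-joint arm with a two-finger parallel gripper is mounted at the origin on the work surface. World frame = base frame: x ahead of the robot, y to its left, z up, the work surface at z = 0. Lengths are in m, angles in degrees, forces in N, time in s.
With the tool pointing down it reaches from about 0.375 to 0.9 m from the base axis. Payload 3.1 kg.
Tool frame: the origin (TCP) lies between the finger pads; the fingertips stand 19 mm ahead of it and the grasp point (between the pads) is the TCP; z points along the fingers, x is the direction in which the jaws open and shut, and the axes are right-handed (so a half turn about z gives the same grasp; the last joint's range is limited). The gripper opens to 87 mm and grips with 3 to 60 N. Pads are 19 mm wide; open, the fingers measure 117 mm over their backs; the gripper's body (75 mm by 190 mm) begins 51 mm behind the grasp point.
Start: joints at [-77.321, 30.224, 82.088, -0, 67.689, -10.227], TCP at [0.243, -0.576, 0.242] pointing down, gripper open.
Joint ranges: [-176.69, 176.69], [-43.24, 126.21], [12.49, 139.97], [-82, 262], [0, 151.66], [-163.58, 163.58]. Speed limits (degrees/s): [159.86, 159.86, 180, 180, 180, 180].

## Interface

Orientations are given as a 3x3 rotation matrix whose columns are the frame's x, y, z axes.
In Python, from rig import read_state, capture, camera_info, hand_in, spot_in, silhouettes gives the robot as it stands.
- The arm moves only by the shell command python3 -m jog 'ROWS'. ROWS is text: rows parted by semicolons, each of 7 numbers parted by spaces: the shift along the tool's x, y, z in m, then the turn, a rotation vector about the tool's x, y, z in degrees, then the opening, from 0 (shut) to 1 (fully open). A call has 1 to 8 rows; each row is the pose to reach, as a shift and turn from the pose commanded when the call began, along the tool's axes at that moment; what a row does not reach only later rows make up. A row lasts 1/8 s, in which the tool goes at most 62.5 mm and 10.7 degrees, less where a joint would pass 70% of its speed; a pose out of reach is approached as far as the arm can. A call with a gripper value outside its range is refused whole. The fingers move at their own pace and stop on an object; the grip force is fixed at half the most. Time passes only in rows, so rows that repeat a pose let the fingers close. It gives the time, the measured TCP pose, the force and the opening at its end, in the units of the state.
- read_state(): the state, without advancing time (a new reading comes with each control period).
- capture(name): name is "scene" or "top" or "wrist"; returns (picture, depth): 480x640x3 uint8, red, green, blue; 480x640 float32, m along the optical axis (not along the pixel's ray), 0 where there is no reading.
- camera_info(name): a dict with "vfov" (degrees; the focal length in pixels is half the picture's height over the tangent of half this angle, whatever the lens; pixels are square), "cx", "cy" (the principal point, pixels), "dist" ([k1, k2, p1, p2, k3] as OpenCV has them; the pictures are not rectified), "R" (3x3) and "t" (3): a world point X has camera coordinates R X + t; the wrist camera has in their place "tool_from_camera" (4x4, takes a point from camera to tool coordinates, whose origin is the TCP and whose axes are the tool frame's). Camera axes: x right, y down, z forward; pixel columns grow to the right and rows downward; lengths in m; the calibration is good to about 2 mm. A picture is of the moment at which its call begins: read the wrist's pose just before it. camera_info takes no time and is no camera call.
- hand_in(): hands the job in, once; it reports no verdict.
Trained networks look in the newest picture that a camera, given by its name, has taken for a name from the list of things; names that differ only in an ending like _2 or _b are one class to them, and where a whole thing is asked for, a point or a joint stands for the part that bears it (a point fixed in the world has none). Each returns a list of dicts, best first, with "score" (0 to 1); they miss things now and then, are a little off and sometimes report something else, mostly with a low value. They report only what shows in the picture. A call takes as long as a camera call. They do not tell look-alikes from the thing itself.
- spot_in(label, camera): "centre" ([x, y, z] in m, in world coordinates, good to about 4 mm: the middle of the surface that is visible of it).
- silhouettes(label, camera): "region" (480x640 bool, what is visible of it).
The state is a dict: "time_s": time; "joint_positions": joint angles; "qvel": joint speeds; "tau": joint torques, N m; "position": TCP position; "tcp_rot": TCP orientation; "force": force on the tool from outside, world axes, zero at the start; "moment": the same for the moment, N m; "opening": opening from 0.0 (shut) to 1.0 (fully open).
Only numpy, scipy, OpenCV 4.12 (cv2) and the standard library are available. Lean on these libraries where they do the work, as an engineer would, in place of code of your own. Each camera call takes 0.05 s, during which the arm holds its last target.

## Working session

There is one attempt and no reset: what is moved stays moved. The work goes in short steps, Python scripts to look and compute and a shell command to move; the robot and the scene stay as the last step left them, time stands still between calls to the robot, and variables do not carry over. Pictures are saved under pics/ and viewed, and the job is handed in when it is done.

```bash
ls; mkdir -p pics; python3 - <<'E'
from rig import *
import cv2,numpy as np
s=read_state();print(s)
for n in ["scene","top"]:
    p,d=capture(n);cv2.imwrite(f"pics/{n}0.png",p[:,:,::-1]);np.savez(f"{n}0.npz",p=p,d=d)
    print(n,camera_info(n))
    for l in ["bottle_c","jar_c","tipbox_c","cup_top_c","cup_low_c","stirrer","rack","pad_left","pad_right","pad_back"]:
        print(l,[(np.round(r["centre"],4).tolist(),round(r["score"],2)) for r in spot_in(l,n)])
print(camera_info("wrist"))
E
```

```text
pics
{'time_s': 0.0, 'joint_positions': array([-7.73194272e+01,  3.02792207e+01,  8.21584247e+01,  7.49422393e-04,
        6.76880574e+01, -1.02275629e+01]), 'qvel': array([ 0.00519334,  0.00815123, -0.06035527,  0.02242187,  0.05399271,
       -0.04524501]), 'tau': array([-1.52568089e-03, -4.40053153e+01, -1.76590097e+01,  6.32384210e-02,
        5.82497742e-02, -1.57181080e-04]), 'position': array([ 0.24315456, -0.57499524,  0.24055754]), 'tcp_rot': array([[ 3.89249656e-01, -9.21132176e-01, -4.69795087e-04],
       [-9.21129770e-01, -3.89249732e-01,  2.14307012e-03],
       [-2.15691846e-03, -4.01447067e-04, -9.99997593e-01]]), 'force': array([-0.45633547,  0.12943949,  0.58551312]), 'moment': array([-0.00164756, -0.03782131, -0.03653713]), 'opening': 1.0014686924904572}
scene {'vfov': 57.852760272224415, 'cx': 311.86075837666914, 'cy': 235.8068179353754, 'dist': array([-0.06823287,  0.        ,  0.        ,  0.        ,  0.        ]), 'R': array([[ 0.88633457,  0.46289134,  0.01194328],
       [ 0.31147866, -0.57693084, -0.75507076],
       [-0.34262526,  0.67296539, -0.65553452]]
[... 1426 characters left out ...]
0496], 0.78)]
pad_left [([0.522, 0.3337, -0.0008], 0.57)]
pad_right [([0.5441, 0.11, 0.0046], 0.83), ([0.5283, 0.224, 0.0463], 0.65)]
pad_back [([0.6465, 0.2361, 0.0004], 0.61)]
{'vfov': 63.395153534896664, 'cx': 317.5194795419023, 'cy': 235.5983877990921, 'dist': array([-0.05616414,  0.        ,  0.        ,  0.        ,  0.        ]), 'tool_from_camera': array([[ 9.99999449e-01, -7.26878434e-04,  7.57333298e-04,
         1.10988420e-03],
       [ 5.13357497e-04,  9.67942808e-01,  2.51170177e-01,
        -6.75866035e-02],
       [-9.15625504e-04, -2.51169650e-01,  9.67942647e-01,
        -1.42537801e-01],
       [ 0.00000000e+00,  0.00000000e+00,  0.00000000e+00,
         1.00000000e+00]])}
```

View pics/scene0.png

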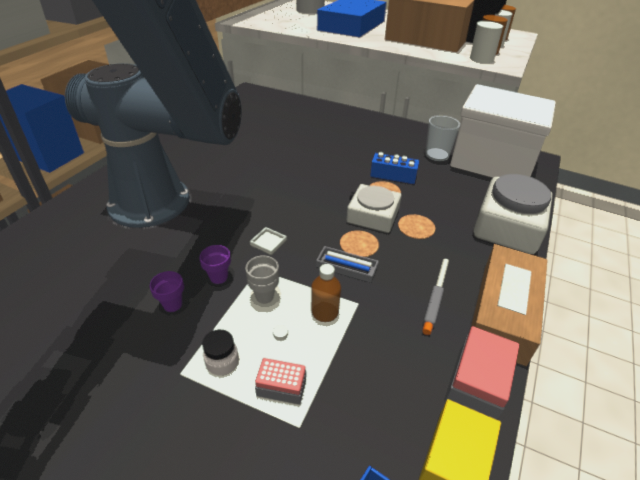

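View pics/top0.png

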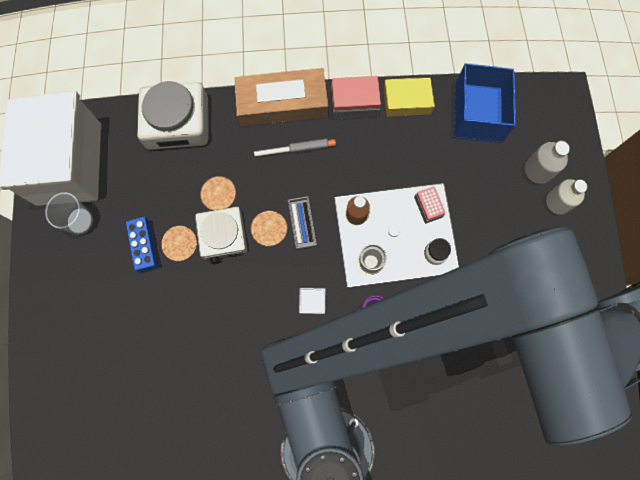

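The scene picture shows the nested steel cups at (263,280), the bottle at (326,297), the jar at (219,350) and the tip box at (281,378), with the stirrer at (375,205). Two purple cups at (168,292) and (215,265) are decoys. The rack is at +y (the stirrer's left), so the jar goes to pad_left and the tip box to pad_right. Next I'll measure from the point clouds.

```bash
cat > h.py <<'E'
import numpy as np,cv2
from rig import *
def K(ci):
    f=240/np.tan(np.radians(ci["vfov"])/2); return np.array([[f,0,ci["cx"]],[0,f,ci["cy"]],[0,0,1.]])
def cloud(n,d,st=None):
    ci=camera_info(n)
    v,u=np.mgrid[0:480,0:640]
    uv=np.stack([u,v],-1).reshape(-1,1,2).astype(np.float64)
    q=cv2.undistortPoints(uv,K(ci),np.array(ci["dist"])).reshape(480,640,2)
    P=np.concatenate([q*d[...,None],d[...,None]],-1).astype(float)
    if n=="wrist":
        T=ci["tool_from_camera"];P=P@T[:3,:3].T+T[:3,3]
        W=P@np.array(st["tcp_rot"]).T+np.array(st["position"])
    else: W=(P-ci["t"])@ci["R"]
    W[d<=0]=np.nan
    return W
def sel(W,c,r,z0,z1):
    return (np.hypot(W[...,0]-c[0],W[...,1]-c[1])<r)&(W[...,2]>z0)&(W[...,2]<z1)
def circ(P):
    """least-squares circle"""
    A=np.c_[2*P,np.ones(len(P))];s=np.linalg.lstsq(A,(P**2).sum(1),rcond=None)[0]
    return s[:2],np.sqrt(s[2]+s[:2]@s[:2])
def rep(name,W,c,r,z0,z1,extra=None):
    m=sel(W,c,r,z0,z1)
    if extra is not None:m&=extra
    P=W[m]
    if len(P)<8: print(name,"few",len(P));return
    p=P[:,:2].astype(np.float32)
    (cc,rr)=cv2.minEnclosingCircle(p);mr=cv2.minAreaRect(p*1000)
    print(name,len(P),"z",np.round(np.percentile(P[:,2],[5,50,95]),4),"mean",p.mean(0).round(4),"enc",np.round(cc,4),round(rr,4),"rect",np.round(mr[0],1),np.round(mr[1],1),round(mr[2],1))
E
python3 - <<'E'
from h import *
for n in ["top","scene"]:
    z=np.load(n+"0.npz");W=cloud(n,z["d"]);p=z["p"].astype(int)
    print(n)
    cork=(p[...,0]-p[...,2]>50)
    rep("bench",W,(.45,.1),.05,-.02,.02)
    rep("board",W,(.5,-.2),.05,-.02,.01)
    rep("bottlecap",W,(.56,-.117),.06,.112,.14)
    rep("bottlebody",W,(.56,-.117),.06,.02,.07)
    rep("jarlid",W,(.455,-.298),.05,.058,.08)
    rep("tip",W,(.568,-.29),.07,.043,.06)
    rep("cuprim",W,(.44,-.13),.06,.083,.11)
    rep("plate",W,(.53,.222),.07,.056,.075)
    rep("stbody",W,(.53,.222),.1,.044,.055)
    rep("padL",W,(.522,.334),.07,-.01,.012,cork)
    rep("padR",W,(.544,.110),.07,-.01,.012,cork)
    rep("padB",W,(.647,.235),.07,-.01,.012,cork)
    rep("rack",W,(.515,.416),.09,.02,.075)
    rep("tray",W,(.53,.02),.09,.01,.04)
E
```

```text
top
bench 1278 z [-0.0059 -0.0011  0.0036] mean [0.4497 0.1001] enc [0.45   0.1001] 0.05 rect [449.7 100.4] [97.6 98.9] 81.8
board 1097 z [-0.0027  0.002   0.0063] mean [ 0.4989 -0.2015] enc [ 0.5 -0.2] 0.05 rect [ 501.8 -201.8] [98.9 94.5] 37.6
bottlecap 97 z [0.1153 0.1215 0.1256] mean [ 0.5659 -0.1093] enc [ 0.5666 -0.1089] 0.0136 rect [ 566.4 -110.3] [23.9 24.6] 42.1
bottlebody 115 z [0.0219 0.0446 0.066 ] mean [ 0.5462 -0.1033] enc [ 0.5603 -0.1078] 0.0268 rect [ 550.5 -103.5] [53.4 21.3] 66.3
jarlid 346 z [0.0588 0.0618 0.0662] mean [ 0.4566 -0.2966] enc [ 0.456  -0.2972] 0.027 rect [ 457.1 -296.9] [50.2 51.7] 38.0
tip 521 z [0.0441 0.0479 0.0528] mean [ 0.5741 -0.2904] enc [ 0.5752 -0.2902] 0.0419 rect [ 575.5 -290.4] [75. 48.] 16.1
cuprim 104 z [0.084  0.0876 0.0928] mean [ 0.4403 -0.1318] enc [ 0.4422 -0.1324] 0.0313 rect [ 442.1 -133.6] [59.1 59.7] 41.5
plate 903 z [0.0565 0.0591 0.0633] mean [0.5356 0.2247] enc [0.5382 0.2252] 0.047 rect [536.1 224.5] [87.4 89.7] 86.7
stbody 914 z [0.0447 0.0487 0.0541] mean [0.5322 0.2213] enc [0.5349 0.2257] 0.0734 rect [535.1 224.3] [11
[... 1625 characters left out ...]
z [0.0453 0.0508 0.0537] mean [0.544  0.2013] enc [0.5351 0.2238] 0.0759 rect [535.6 223. ] [110.6 110.7] 6.1
padL 162 z [0.0025 0.0049 0.0074] mean [0.5233 0.3621] enc [0.5211 0.3552] 0.0437 rect [520.2 364.4] [85.5 41. ] 5.4
padR 794 z [0.0016 0.0042 0.0063] mean [0.5471 0.1092] enc [0.5466 0.1116] 0.0472 rect [545.8 113.5] [89.1 90. ] 5.8
padB 705 z [0.0021 0.0045 0.0064] mean [0.6464 0.2319] enc [0.6472 0.2343] 0.0491 rect [646.3 234.5] [90.4 91. ] 47.6
rack 864 z [0.0232 0.0483 0.0578] mean [0.5229 0.4092] enc [0.5203 0.4189] 0.0659 rect [520.6 420.1] [125.7  55.9] 9.3
tray 1048 z [0.0116 0.0175 0.0218] mean [0.5536 0.0254] enc [0.5518 0.0258] 0.0667 rect [551.6  25.7] [125.6  54.6] 6.4
```

```bash
cat > go.py <<'E'
# usage: go.py x y z phi -> shift/turn in tool axes from present pose to tool-down pose with jaw direction phi
import sys
from h import *
from scipy.spatial.transform import Rotation as Ro
x,y,z,phi=map(float,sys.argv[1:5]);s=read_state();R=np.array(s["tcp_rot"])
c,n=np.cos(np.radians(phi)),np.sin(np.radians(phi))
T=np.array([[c,n,0],[n,-c,0],[0,0,-1.]])
d=R.T@(np.array([x,y,z])-s["position"]);w=Ro.from_matrix(R.T@T).as_rotvec(degrees=True)
print("shift",d.round(4),"turn",w.round(2),"dist",np.linalg.norm(d).round(3),"open",round(s["opening"],3),"t",round(s["time_s"],2),"F",s["force"].round(1),"pos",s["position"].round(4),"q6",s["joint_positions"][5].round(0))
E
python3 go.py .566 -.111 .2 -84
```

```text
shift [-0.3024 -0.4781  0.0416] turn [-0.   -0.   16.91] dist 0.567 open 1.001 t 1.1 F [ 0.3  0.8 -1. ] pos [ 0.2433 -0.5757  0.2416] q6 -10.0
```

```bash
python3 - <<'E'
import cv2
a=cv2.imread("pics/scene0.png")[230:410,140:370]
cv2.imwrite("pics/crop0.png",cv2.resize(a,None,fx=3.2,fy=3.2,interpolation=cv2.INTER_CUBIC))
E
```

```text
(no output)
```

View pics/crop0.png

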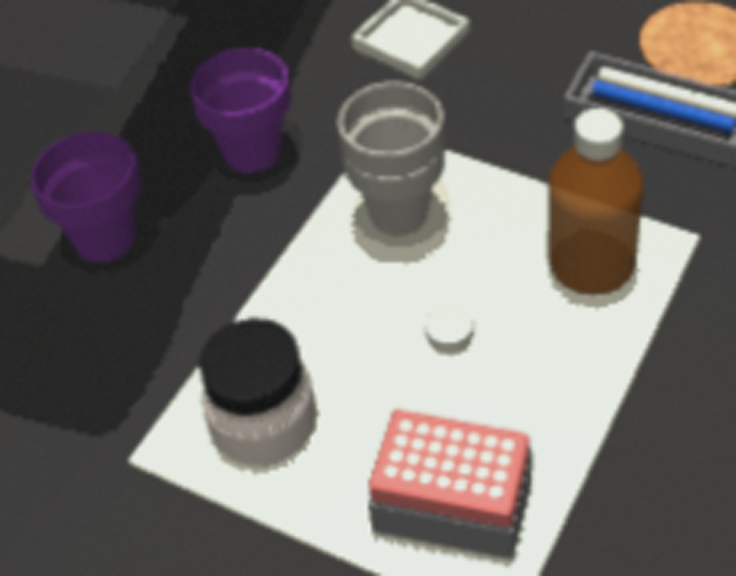

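The crop confirms it. Of the cup candidates, the steel nested pair at scene (263,280) shows the double collar and is the one meant. The cups at (168,292) and (215,265) are purple, single decoys. I'm starting with the bottle.

```bash
python3 -m jog '-0.03 -0.05 0 0 0 2 1; -0.06 -0.096 0.004 0 0 4 1; -0.09 -0.143 0.008 0 0 6 1; -0.12 -0.19 0.012 0 0 8 1; -0.15 -0.24 0.016 0 0 10 1; -0.18 -0.287 0.02 0 0 12 1; -0.21 -0.335 0.025 0 0 14 1; -0.24 -0.38 0.03 0 0 16.9 1'; python3 go.py .566 -.111 .2 -84
```

```text
time_s: 2.1
position: [0.5011, -0.2052, 0.2117]
tcp_rot: [[0.103, -0.995, 0.001], [-0.995, -0.103, -0.001], [0.001, -0.001, -1.0]]
force: [-0.9, -0.4, 0.1]
opening: 0.999
shift [-0.087  -0.0743  0.0117] turn [-0.05 -0.04 -0.08] dist 0.115 open 0.999 t 2.1 F [-0.9 -0.4  0.1] pos [ 0.5011 -0.2052  0.2117] q6 50.0
```

```bash
python3 -m jog '-0.04 -0.035 0.004 0 0 0 1; -0.087 -0.0743 0.0117 0 0 0 1; -0.087 -0.0743 0.0117 0 0 0 1; -0.087 -0.0743 0.0117 0 0 0 1'; python3 go.py .566 -.111 .077 -84; python3 - <<'E'
from h import *
s=read_state();p,d=capture("wrist");cv2.imwrite("pics/w1.png",p[:,:,::-1])
W=cloud("wrist",d,s)
rep("cap",W,(.566,-.111),.05,.112,.14)
rep("body",W,(.566,-.111),.05,.02,.07)
rep("board",W,(.5,-.15),.08,-.02,.02)
E
```

```text
time_s: 2.6
position: [0.5645, -0.1124, 0.1998]
tcp_rot: [[0.106, -0.994, -0.001], [-0.994, -0.106, -0.0], [0.0, 0.001, -1.0]]
force: [0.6, -0.3, 1.1]
opening: 1.003
shift [-0.0013 -0.0017  0.1227] turn [ 0.04 -0.02  0.07] dist 0.123 open 1.003 t 2.6 F [ 0.6 -0.3  1.1] pos [ 0.5645 -0.1124  0.1998] q6 62.0
cap 1561 z [0.1174 0.1222 0.1233] mean [ 0.568  -0.1117] enc [ 0.5667 -0.1116] 0.0133 rect [ 567.  -111.7] [25.8 25.8] 79.9
body 454 z [0.0239 0.0486 0.068 ] mean [ 0.5908 -0.1098] enc [ 0.5782 -0.1113] 0.0255 rect [ 586.3 -110.7] [16.4 50.9] 3.6
board 10692 z [0.0012 0.0024 0.0133] mean [ 0.5155 -0.1555] enc [ 0.5  -0.15] 0.0801 rect [ 503.7 -145.7] [150.2 153.9] 80.4
```

View pics/w1.png

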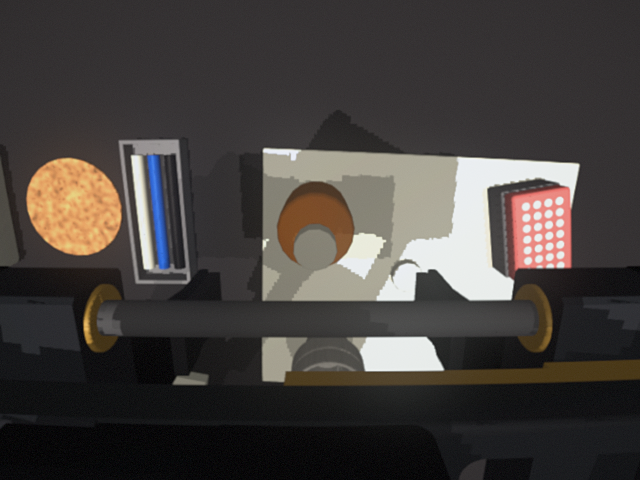

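The wrist view shows the bottle at (315,235) lying between the fingers. Its position agrees with the fixed cameras within 1 mm. Going down.

```bash
python3 -m jog '-0.001 -0.002 0.04 0 0 0 1; -0.001 -0.002 0.08 0 0 0 1; -0.001 -0.002 0.105 0 0 0 1; -0.001 -0.002 0.118 0 0 0 1; -0.001 -0.002 0.1225 0 0 0 1; -0.001 -0.002 0.1225 0 0 0 1'; python3 go.py .567 -.1115 .077 -84
```

```text
time_s: 3.4
position: [0.5669, -0.1119, 0.078]
tcp_rot: [[0.104, -0.995, 0.001], [-0.995, -0.104, -0.0], [0.001, -0.001, -1.0]]
force: [-0.2, -0.4, 0.6]
opening: 0.997
shift [-0.0004 -0.0001  0.001 ] turn [-0.06 -0.03 -0.04] dist 0.001 open 0.997 t 3.4 F [-0.2 -0.4  0.6] pos [ 0.5669 -0.1119  0.078 ] q6 62.0
```

```bash
python3 -m jog '0 0 0.001 0 0 0 0.4; 0 0 0.001 0 0 0 0.4; 0 0 0.001 0 0 0 0.4; 0 0 0.001 0 0 0 0.4; 0 0 0.001 0 0 0 0.4; 0 0 0.001 0 0 0 0.4'; python3 go.py .567 -.1115 .18 -84
```

```text
time_s: 4.15
position: [0.5667, -0.1111, 0.0766]
tcp_rot: [[0.105, -0.995, 0.0], [-0.995, -0.105, 0.0], [-0.0, -0.0, -1.0]]
force: [-0.3, 1.7, 1.8]
opening: 0.633
shift [ 0.0005 -0.0003 -0.1034] turn [-0.01  0.01  0.01] dist 0.103 open 0.633 t 4.15 F [-0.3  1.7  1.8] pos [ 0.5667 -0.1111  0.0766] q6 62.0
```

```bash
python3 -m jog '0 0 -0.005 0 0 0 0; 0 0 -0.02 0 0 0 0; 0 0 -0.045 0 0 0 0; 0 0 -0.07 0 0 0 0; 0 0 -0.09 0 0 0 0; 0 0 -0.103 0 0 0 0; 0 0 -0.103 0 0 0 0'; python3 go.py .647 .2355 .18 -84;  python3 - <<'E'
from h import *
p,d=capture("scene");cv2.imwrite("pics/s1.png",p[:,:,::-1])
E
```

```text
time_s: 5.03
position: [0.5672, -0.1114, 0.1806]
tcp_rot: [[0.105, -0.995, 0.002], [-0.995, -0.105, -0.001], [0.001, -0.002, -1.0]]
force: [-0.3, 0.1, -1.8]
opening: 0.634
shift [-0.3367 -0.1157  0.0005] turn [-0.13 -0.07  0.01] dist 0.356 open 0.634 t 5.03 F [-0.3  0.1 -1.8] pos [ 0.5672 -0.1114  0.1806] q6 62.0
```

View pics/s1.png

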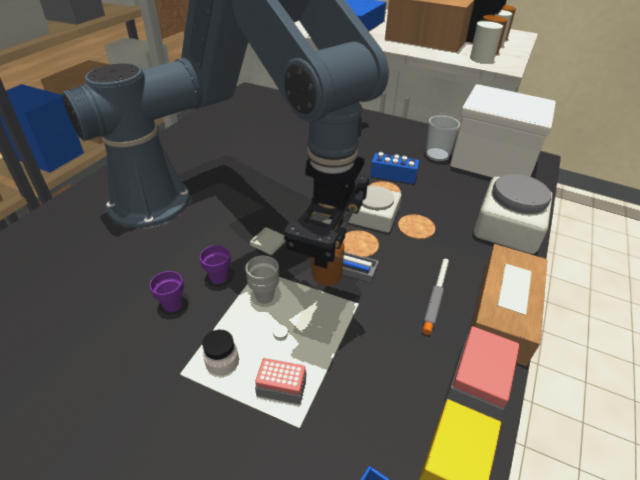

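The bottle hangs upright in the jaws at (328,265). Carrying it over.

```bash
python3 -m jog '-0.02 -0.007 0 0 0 0 0; -0.06 -0.02 0 0 0 0 0; -0.11 -0.038 0 0 0 0 0; -0.165 -0.057 0 0 0 0 0; -0.22 -0.076 0 0 0 0 0; -0.27 -0.093 0 0 0 0 0; -0.31 -0.107 0 0 0 0 0; -0.33 -0.1135 0 0 0 0 0'; python3 -m jog '-0.006 -0.002 0 0 0 0 0; -0.006 -0.002 0 0 0 0 0;-0.006 -0.002 0 0 0 0 0'; python3 go.py .647 .2355 .078 -84;  python3 - <<'E'
from h import *
s=read_state();p,d=capture("wrist");cv2.imwrite("pics/w2.png",p[:,:,::-1])
W=cloud("wrist",d,s);q=p.astype(int)
rep("pad",W,(.647,.2355),.07,-.01,.012,q[...,0]-q[...,2]>50)
rep("cap",W,(.647,.2355),.05,.2,.25)
E
```

```text
time_s: 6.08
position: [0.6438, 0.2325, 0.1779]
tcp_rot: [[0.108, -0.994, -0.002], [-0.994, -0.108, 0.0], [-0.0, 0.002, -1.0]]
force: [-0.4, 0.0, -2.1]
opening: 0.635
time_s: 6.45
position: [0.6461, 0.2334, 0.1793]
tcp_rot: [[0.103, -0.995, -0.001], [-0.995, -0.103, -0.001], [0.001, 0.001, -1.0]]
force: [0.6, 0.2, -1.1]
opening: 0.632
shift [-0.0021 -0.0012  0.1012] turn [ 0.05 -0.03 -0.1 ] dist 0.101 open 0.632 t 6.45 F [ 0.6  0.2 -1.1] pos [0.6461 0.2334 0.1793] q6 95.0
pad 4996 z [0.0008 0.0023 0.0035] mean [0.6635 0.2344] enc [0.6331 0.2332] 0.0589 rect [646.8 235.3] [ 89.1 100.3] 8.7
cap 21229 z [0.2089 0.245  0.2481] mean [0.6681 0.2364] enc [0.6606 0.2364] 0.0418 rect [660.1 234.1] [48. 75.] 5.6
```

View pics/w2.png

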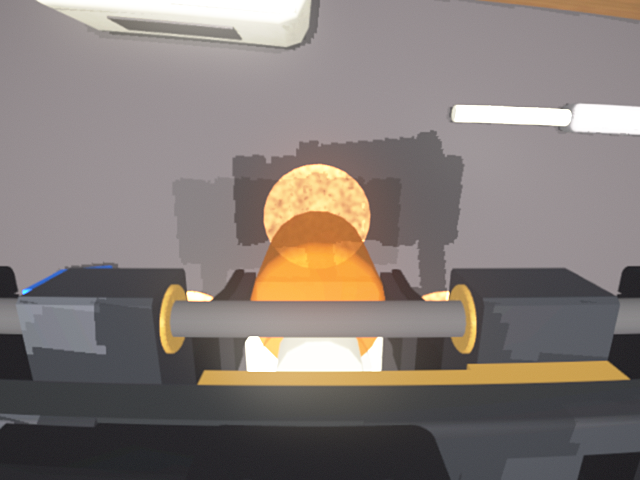

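The coaster shows at (318,215), under the held bottle and where I measured it. Lowering.

```bash
python3 -m jog '-0.002 -0.001 0.02 0 0 0 0; -0.002 -0.001 0.05 0 0 0 0; -0.002 -0.001 0.08 0 0 0 0; -0.002 -0.001 0.093 0 0 0 0; -0.002 -0.001 0.0985 0 0 0 0; -0.002 -0.001 0.101 0 0 0 0; -0.002 -0.001 0.102 0 0 0 0; -0.002 -0.001 0.102 0 0 0 0'; python3 go.py .647 .2355 .0765 -84
```

```text
time_s: 7.5
position: [0.6476, 0.2373, 0.0782]
tcp_rot: [[0.105, -0.995, 0.002], [-0.995, -0.105, 0.0], [-0.0, -0.002, -1.0]]
force: [0.6, -0.2, -2.2]
opening: 0.631
shift [0.0017 0.0007 0.0017] turn [-0.09  0.01  0.01] dist 0.003 open 0.631 t 7.5 F [ 0.6 -0.2 -2.2] pos [0.6476 0.2373 0.0782] q6 95.0
```

```bash
python3 -m jog '0.001 0 0.001 0 0 0 0; 0.001 0 0.002 0 0 0 0; 0.001 0 0.002 0 0 0 0'; python3 -m jog '0 0 0 0 0 0 0.72; 0 0 0 0 0 0 0.8; 0 0 0 0 0 0 0.9; 0 0 0 0 0 0 0.95; 0 0 -0.01 0 0 0 0.95; 0 0 -0.05 0 0 0 0.95; 0 0 -0.1 0 0 0 0.95; 0 0 -0.15 0 0 0 0.95';python3 go.py .575 -.2925 .23 -74
```

```text
time_s: 7.88
position: [0.6477, 0.2361, 0.0765]
tcp_rot: [[0.105, -0.994, 0.001], [-0.994, -0.105, -0.0], [0.0, -0.001, -1.0]]
force: [-1.2, -0.6, 4.7]
opening: 0.631
time_s: 8.88
position: [0.6471, 0.2361, 0.2274]
tcp_rot: [[0.105, -0.995, 0.0], [-0.995, -0.105, 0.0], [-0.0, -0.0, -1.0]]
force: [0.4, 0.2, -0.3]
opening: 0.952
shift [ 0.5182  0.1271 -0.0027] turn [-0.02  0.   -9.99] dist 0.534 open 0.952 t 8.88 F [ 0.4  0.2 -0.3] pos [0.6471 0.2361 0.2274] q6 95.0
```

```bash
python3 -m jog '0.06 0.015 0 0 0 -1 1; 0.12 0.029 0 0 0 -3 1; 0.18 0.044 0 0 0 -5 1; 0.24 0.059 0 0 0 -7 1; 0.30 0.0735 0 0 0 -10 1; 0.36 0.088 0 0 0 -10 1; 0.42 0.103 0 0 0 -10 1; 0.47 0.115 0 0 0 -10 1'; python3 go.py .575 -.2925 .2 -74
```

```text
time_s: 9.88
position: [0.5816, -0.2459, 0.2264]
tcp_rot: [[0.275, -0.962, 0.001], [-0.962, -0.275, -0.001], [0.001, -0.001, -1.0]]
force: [0.9, 0.6, -0.3]
opening: 1.003
shift [0.043  0.0192 0.0264] turn [-0.06 -0.08 -0.06] dist 0.054 open 1.003 t 9.88 F [ 0.9  0.6 -0.3] pos [ 0.5816 -0.2459  0.2264] q6 41.0
```

```bash
python3 -m jog '0.043 0.019 0.026 0 0 0 1;0.043 0.019 0.026 0 0 0 1;0.043 0.019 0.026 0 0 0 1'; python3 go.py .575 -.2925 .032 -74;  python3 - <<'E'
from h import *
s=read_state();p,d=capture("wrist");cv2.imwrite("pics/w3.png",p[:,:,::-1])
W=cloud("wrist",d,s)
rep("tip",W,(.575,-.2925),.06,.043,.06)
p,d=capture("scene");cv2.imwrite("pics/s2.png",p[:,:,::-1]);W=cloud("scene",d)
rep("cap",W,(.647,.2355),.05,.112,.14)
p,d=capture("top");W=cloud("top",d)
rep("cap",W,(.647,.2355),.05,.112,.14)
E
```

```text
time_s: 10.25
position: [0.5756, -0.2895, 0.1998]
tcp_rot: [[0.275, -0.961, 0.0], [-0.961, -0.275, 0.001], [-0.001, -0.0, -1.0]]
force: [0.8, 0.4, 0.4]
opening: 1.002
shift [0.0028 0.0014 0.1678] turn [-0.02  0.03 -0.02] dist 0.168 open 1.002 t 10.25 F [0.8 0.4 0.4] pos [ 0.5756 -0.2895  0.1998] q6 37.0
tip 5596 z [0.0467 0.0483 0.0495] mean [ 0.5769 -0.2931] enc [ 0.5752 -0.2937] 0.0427 rect [ 575.6 -293.5] [73.1 48.3] 16.0
cap 102 z [0.1139 0.1222 0.1243] mean [0.6482 0.2318] enc [0.6497 0.2366] 0.0158 rect [647.6 234.6] [25.1 28.2] 16.7
cap 112 z [0.1139 0.1209 0.1251] mean [0.6457 0.236 ] enc [0.6476 0.2366] 0.0147 rect [647.4 236.3] [27.8 25.6] 2.3
```

View pics/w3.png

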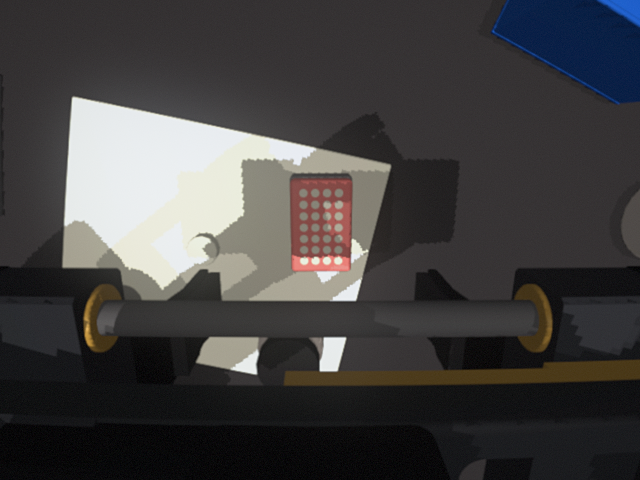

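View pics/s2.png

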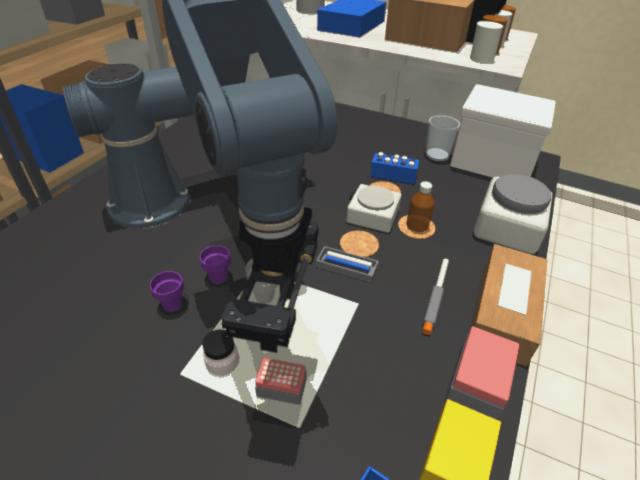

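The bottle stands on the back coaster, at scene (422,207), centred within about 1 mm. The tip box at wrist (321,223) is square to the jaws. Descending.

```bash
python3 -m jog '0.003 0.001 0.05 0 0 0 1; 0.0035 0.001 0.1 0 0 0 1; 0.0035 0.001 0.14 0 0 0 1; 0.0035 0.001 0.16 0 0 0 1; 0.0035 0.001 0.169 0 0 0 1; 0.0035 0.001 0.169 0 0 0 1';python3 -m jog '0 0 0 0 0 0 0.4; 0 0 0 0 0 0 0.4; 0 0 0 0 0 0 0.3; 0 0 0 0 0 0 0.2; 0 0 0 0 0 0 0.2; 0 0 0 0 0 0 0; 0 0 0 0 0 0 0'; python3 go.py .575 -.2925 .16 -74
```

```text
time_s: 11.15
position: [0.5763, -0.2936, 0.031]
tcp_rot: [[0.276, -0.961, 0.001], [-0.961, -0.276, -0.001], [0.001, -0.001, -1.0]]
force: [0.4, -0.7, -1.3]
opening: 1.0
time_s: 12.02
position: [0.5756, -0.2935, 0.0305]
tcp_rot: [[0.276, -0.961, -0.0], [-0.961, -0.276, 0.0], [-0.0, 0.0, -1.0]]
force: [-1.0, 0.4, 3.5]
opening: 0.575
shift [-0.0011  0.0003 -0.1295] turn [0.   0.01 0.01] dist 0.129 open 0.575 t 12.03 F [-1.   0.4  3.5] pos [ 0.5756 -0.2935  0.0305] q6 37.0
```

```bash
python3 -m jog '0 0 -0.005 0 0 0 0; 0 0 -0.02 0 0 0 0; 0 0 -0.05 0 0 0 0; 0 0 -0.085 0 0 0 0; 0 0 -0.12 0 0 0 0; 0 0 -0.13 0 0 0 0'; python3 go.py .547 .1105 .16 6
```

```text
time_s: 12.78
position: [0.577, -0.2945, 0.1638]
tcp_rot: [[0.276, -0.961, 0.005], [-0.961, -0.276, -0.004], [0.005, -0.004, -1.0]]
force: [0.2, 0.5, -1.0]
opening: 0.571
shift [-0.3976 -0.0828  0.0021] turn [ 2.000e-02 -3.800e-01 -7.999e+01] dist 0.406 open 0.571 t 12.78 F [ 0.2  0.5 -1. ] pos [ 0.577  -0.2945  0.1638] q6 37.0
```

```bash
python3 -m jog '-0.03 -0.006 0 0 0 -7 0; -0.08 -0.017 0 0 0 -17 0; -0.13 -0.027 0 0 0 -27 0; -0.185 -0.039 0 0 0 -37.5 0; -0.24 -0.05 0 0 0 -48 0; -0.29 -0.06 0 0 0 -58 0; -0.34 -0.071 0 0 0 -68 0; -0.38 -0.079 0 0 0 -76 0'; python3 go.py .547 .1105 .16 6
```

```text
time_s: 13.78
position: [0.5457, 0.0956, 0.1597]
tcp_rot: [[0.999, 0.041, -0.002], [0.041, -0.999, 0.0], [-0.002, -0.0, -1.0]]
force: [-0.1, 0.0, -1.1]
opening: 0.574
shift [ 0.0019 -0.0149 -0.0003] turn [-0.02  0.09 -3.66] dist 0.015 open 0.574 t 13.78 F [-0.1  0.  -1.1] pos [0.5457 0.0956 0.1597] q6 -4.0
```

```bash
python3 -m jog '0.002 -0.0145 0 0 0 -3.7 0; 0.002 -0.0145 0.04 0 0 -3.7 0; 0.002 -0.0145 0.08 0 0 -3.7 0; 0.002 -0.0145 0.11 0 0 -3.7 0; 0.002 -0.0145 0.12 0 0 -3.7 0; 0.002 -0.0145 0.12 0 0 -3.7 0';  python3 go.py .547 .1105 .0305 6
```

```text
time_s: 14.52
position: [0.5479, 0.108, 0.0398]
tcp_rot: [[0.995, 0.099, -0.001], [0.099, -0.995, 0.0], [-0.001, -0.0, -1.0]]
force: [0.9, 0.1, -0.1]
opening: 0.573
shift [-0.0006 -0.0025  0.0094] turn [-0.01  0.08 -0.3 ] dist 0.01 open 0.573 t 14.53 F [ 0.9  0.1 -0.1] pos [0.5479 0.108  0.0398] q6 -6.0
```

```bash
python3 -m jog '0 -0.002 0.004 0 0 0 0; 0 -0.002 0.008 0 0 0 0; 0 -0.002 0.0095 0 0 0 0; 0 -0.002 0.0095 0 0 0 0';  python3 go.py .547 .1105 .0305 6
```

```text
time_s: 15.02
position: [0.5481, 0.1101, 0.031]
tcp_rot: [[0.995, 0.1, 0.0], [0.1, -0.995, 0.0], [0.0, 0.0, -1.0]]
force: [0.5, 0.2, -0.7]
opening: 0.571
shift [-0.001  -0.0005  0.0005] turn [ 0.   -0.01 -0.29] dist 0.001 open 0.571 t 15.03 F [ 0.5  0.2 -0.7] pos [0.5481 0.1101 0.031 ] q6 -6.0
```

```bash
python3 -m jog '0 0 0.001 0 0 0 0; 0 0 0.001 0 0 0 0.7; 0 0 0.001 0 0 0 0.85; 0 0 0.001 0 0 0 0.95; 0 0 0.001 0 0 0 1; 0 0 -0.03 0 0 0 1; 0 0 -0.08 0 0 0 1; 0 0 -0.14 0 0 0 1';  python3 go.py .4565 -.2975 .18 6
```

```text
time_s: 16.02
position: [0.5471, 0.11, 0.1713]
tcp_rot: [[0.995, 0.099, -0.003], [0.099, -0.995, 0.0], [-0.003, -0.0, -1.0]]
force: [0.4, 0.5, 0.3]
opening: 0.999
shift [-0.1307  0.3965 -0.0085] turn [-0.02  0.16 -0.3 ] dist 0.418 open 0.999 t 16.02 F [0.4 0.5 0.3] pos [0.5471 0.11   0.1713] q6 -6.0
```

```bash
python3 -m jog '-0.018 0.055 -0.008 0 0 0 1; -0.036 0.11 -0.0085 0 0 0 1; -0.054 0.165 -0.0085 0 0 0 1; -0.072 0.22 -0.0085 0 0 0 1; -0.09 0.275 -0.0085 0 0 0 1; -0.108 0.33 -0.0085 0 0 0 1; -0.125 0.38 -0.0085 0 0 0 1; -0.1307 0.3965 -0.0085 0 0 0 1'; python3 -m jog '0 0.002 0 0 0 0 1; 0 0.002 0 0 0 0 1'; python3 go.py .4565 -.2975 .027 6;  python3 - <<'E'
from h import *
s=read_state();p,d=capture("wrist");cv2.imwrite("pics/w4.png",p[:,:,::-1])
W=cloud("wrist",d,s)
rep("lid",W,(.4565,-.2975),.05,.056,.08)
p,d=capture("top");cv2.imwrite("pics/t2.png",p[:,:,::-1]);W=cloud("top",d)
rep("tip",W,(.547,.1105),.06,.043,.055)
rep("cup",W,(.4415,-.134),.05,.083,.11)
E
```

```text
time_s: 17.02
position: [0.4568, -0.3006, 0.1794]
tcp_rot: [[0.995, 0.096, 0.001], [0.096, -0.995, -0.001], [0.001, 0.001, -1.0]]
force: [0.1, 0.9, -0.4]
opening: 1.0
time_s: 17.27
position: [0.4576, -0.2977, 0.1791]
tcp_rot: [[0.995, 0.101, -0.001], [0.101, -0.995, 0.002], [-0.001, -0.002, -1.0]]
force: [-0.1, 0.2, -0.2]
opening: 1.0
shift [-1.000e-03 -1.000e-04  1.521e-01] turn [-0.09  0.04 -0.23] dist 0.152 open 1.0 t 17.27 F [-0.1  0.2 -0.2] pos [ 0.4576 -0.2977  0.1791] q6 -51.0
lid 4424 z [0.0611 0.0624 0.0635] mean [ 0.4557 -0.2981] enc [ 0.4558 -0.299 ] 0.0267 rect [ 455.8 -298.9] [52.2 52.4] 6.5
tip 576 z [0.0442 0.0479 0.0522] mean [0.5477 0.1099] enc [0.5474 0.1093] 0.0422 rect [548.3 109.8] [49.7 74. ] 5.7
cup few 0
```

View pics/w4.png

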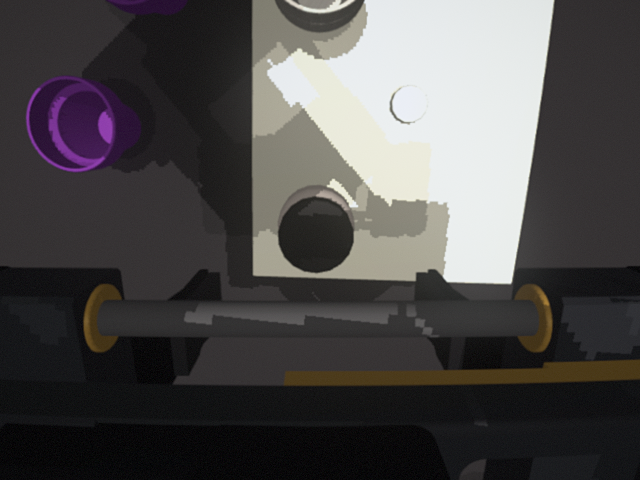

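View pics/t2.png

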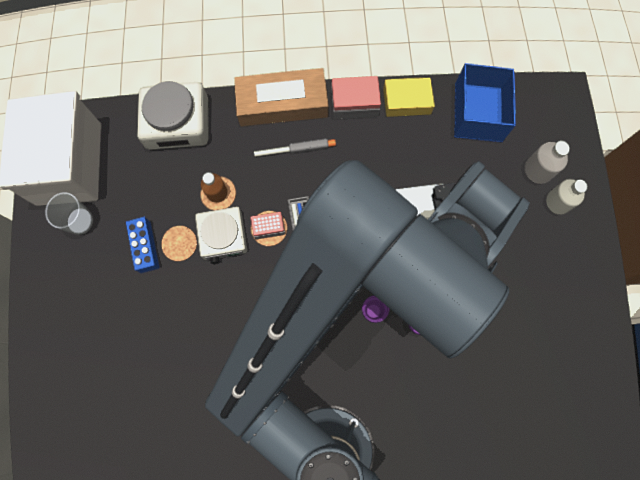

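The tip box sits on the right coaster, at top (268,225), within about 1 mm of centre. The jar at wrist (316,233) is between the fingers. Descending.

```bash
python3 -m jog '-0.0015 0.001 0.05 0 0 0 1; -0.0015 0.001 0.095 0 0 0 1; -0.0015 0.001 0.13 0 0 0 1; -0.0015 0.001 0.145 0 0 0 1; -0.0015 0.001 0.151 0 0 0 1; -0.0015 0.001 0.151 0 0 0 1';python3 -m jog '0 0 0 0 0 0 0.5; 0 0 0 0 0 0 0.5; 0 0 0 0 0 0 0.4; 0 0 0 0 0 0 0.3; 0 0 0 0 0 0 0; 0 0 0 0 0 0 0'; python3 go.py .456 -.2985 .16 6
```

```text
time_s: 18.12
position: [0.4568, -0.3007, 0.029]
tcp_rot: [[0.995, 0.1, 0.001], [0.1, -0.995, -0.001], [0.001, 0.001, -1.0]]
force: [0.6, 0.0, 0.1]
opening: 0.994
time_s: 18.88
position: [0.4563, -0.3008, 0.0287]
tcp_rot: [[0.995, 0.099, 0.0], [0.099, -0.995, -0.0], [0.0, 0.0, -1.0]]
force: [-1.0, 0.6, 5.2]
opening: 0.672
shift [-1.000e-04 -2.200e-03 -1.313e-01] turn [ 0.03 -0.02 -0.3 ] dist 0.131 open 0.672 t 18.88 F [-1.   0.6  5.2] pos [ 0.4563 -0.3008  0.0287] q6 -51.0
```

```bash
python3 -m jog '0 0 -0.005 0 0 0 0; 0 0 -0.02 0 0 0 0; 0 0 -0.05 0 0 0 0; 0 0 -0.085 0 0 0 0; 0 0 -0.12 0 0 0 0; 0 0 -0.142 0 0 0 0; 0 0 -0.142 0 0 0 0'; python3 go.py .5235 .335 .17 6
```

```text
time_s: 19.75
position: [0.457, -0.3013, 0.1726]
tcp_rot: [[0.995, 0.1, 0.003], [0.1, -0.995, -0.003], [0.003, 0.004, -1.0]]
force: [0.2, -0.5, -1.7]
opening: 0.677
shift [ 0.1295 -0.6265  0.0007] turn [ 0.21 -0.18 -0.29] dist 0.64 open 0.677 t 19.75 F [ 0.2 -0.5 -1.7] pos [ 0.457  -0.3013  0.1726] q6 -51.0
```

```bash
python3 -m jog '0.004 -0.02 0 0 0 0 0; 0.012 -0.06 0 0 0 0 0; 0.023 -0.11 0 0 0 0 0; 0.034 -0.165 0 0 0 0 0; 0.045 -0.22 0 0 0 0 0; 0.057 -0.275 0 0 0 0 0; 0.068 -0.33 0 0 0 0 0; 0.08 -0.385 0 0 0 0 0'; python3 go.py .5235 .335 .17 6
```

```text
time_s: 20.75
position: [0.4953, 0.0934, 0.1689]
tcp_rot: [[0.995, 0.1, -0.004], [0.1, -0.995, 0.0], [-0.004, -0.001, -1.0]]
force: [0.5, -1.5, -1.4]
opening: 0.676
shift [ 0.0522 -0.2376 -0.0011] turn [-0.05  0.24 -0.27] dist 0.243 open 0.676 t 20.75 F [ 0.5 -1.5 -1.4] pos [0.4953 0.0934 0.1689] q6 -8.0
```

```bash
python3 -m jog '0.011 -0.05 0 0 0 0 0; 0.022 -0.10 0 0 0 0 0; 0.032 -0.145 0 0 0 0 0; 0.042 -0.19 0 0 0 0 0; 0.049 -0.22 0 0 0 0 0; 0.052 -0.235 0 0 0 0 0;  0.052 -0.235 0 0 0 0 0'; python3 go.py .5235 .335 .03 6;python3 - <<'E'
from h import *
s=read_state();p,d=capture("wrist");cv2.imwrite("pics/w5.png",p[:,:,::-1])
W=cloud("wrist",d,s);q=p.astype(int)
rep("lid",W,np.array(s["position"])[:2],.05,.19,.22)
E
```

```text
time_s: 21.62
position: [0.5244, 0.33, 0.1691]
tcp_rot: [[0.995, 0.101, -0.003], [0.101, -0.995, -0.001], [-0.003, 0.001, -1.0]]
force: [0.3, -0.8, -2.3]
opening: 0.675
shift [-0.     -0.0052  0.1391] turn [ 0.05  0.15 -0.19] dist 0.139 open 0.675 t 21.62 F [ 0.3 -0.8 -2.3] pos [0.5244 0.33   0.1691] q6 16.0
lid 12979 z [0.1942 0.2026 0.2139] mean [0.5226 0.3379] enc [0.5232 0.3395] 0.0393 rect [523.3 338.4] [78.5 40.3] 5.5
```

View pics/w5.png

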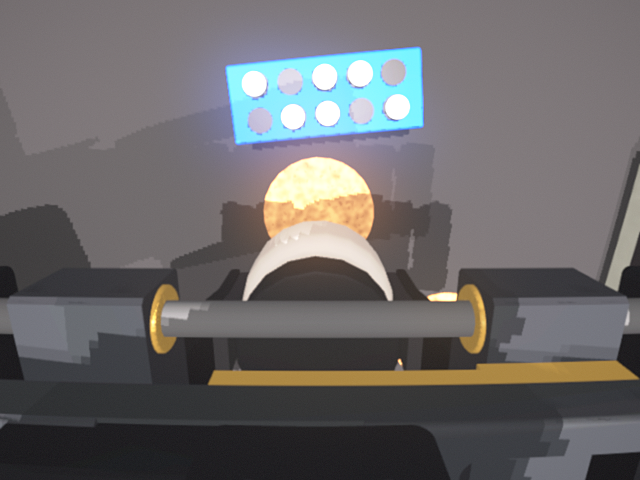

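The jar hangs upright over the left coaster, at wrist (318,205), with the rack beyond it. Lowering.

```bash
python3 -m jog '0 -0.003 0.03 0 0 0 0; 0 -0.005 0.065 0 0 0 0; 0 -0.005 0.1 0 0 0 0; 0 -0.005 0.12 0 0 0 0; 0 -0.005 0.132 0 0 0 0; 0 -0.005 0.138 0 0 0 0;  0 -0.005 0.1395 0 0 0 0; 0 -0.005 0.1395 0 0 0 0'; python3 go.py .5235 .335 .029 6
```

```text
time_s: 22.68
position: [0.5259, 0.3347, 0.0316]
tcp_rot: [[0.995, 0.1, 0.001], [0.1, -0.995, 0.001], [0.001, -0.0, -1.0]]
force: [0.2, 0.2, -1.4]
opening: 0.681
shift [-0.0024 -0.0005  0.0026] turn [-0.02 -0.08 -0.29] dist 0.004 open 0.681 t 22.68 F [ 0.2  0.2 -1.4] pos [0.5259 0.3347 0.0316] q6 17.0
```

```bash
python3 -m jog '-0.002 0 0.001 0 0 0 0; -0.002 0 0.0025 0 0 0 0; -0.002 0 0.003 0 0 0 0; -0.002 0 0.003 0 0 0 0';python3 -m jog '0 0 0 0 0 0 0.75; 0 0 0 0 0 0 0.85; 0 0 0 0 0 0 0.95; 0 0 0 0 0 0 1; 0 0 -0.03 0 0 0 1; 0 0 -0.08 0 0 0 1; 0 0 -0.14 0 0 0 1;  0 0 -0.18 0 0 0 1'; python3 go.py .4415 -.134 .19 6
```

```text
time_s: 23.18
position: [0.5233, 0.3344, 0.0287]
tcp_rot: [[0.995, 0.1, 0.0], [0.1, -0.995, 0.0], [0.0, -0.0, -1.0]]
force: [-2.4, -1.3, 5.2]
opening: 0.676
time_s: 24.18
position: [0.5242, 0.3346, 0.2108]
tcp_rot: [[0.995, 0.099, 0.003], [0.099, -0.995, 0.001], [0.003, -0.001, -1.0]]
force: [-0.3, 0.3, 0.4]
opening: 0.997
shift [-0.129   0.4581  0.0199] turn [-0.06 -0.19 -0.29] dist 0.476 open 0.997 t 24.18 F [-0.3  0.3  0.4] pos [0.5242 0.3346 0.2108] q6 17.0
```

```bash
python3 -m jog '-0.016 0.056 0 0 0 0 1; -0.032 0.112 0.005 0 0 0 1; -0.048 0.168 0.01 0 0 0 1; -0.063 0.224 0.015 0 0 0 1; -0.079 0.28 0.02 0 0 0 1; -0.095 0.336 0.02 0 0 0 1; -0.11 0.39 0.02 0 0 0 1; -0.125 0.445 0.02 0 0 0 1'; python3 -m jog '-0.004 0.013 0 0 0 0 1; -0.004 0.013 0 0 0 0 1;-0.004 0.013 0 0 0 0 1';python3 go.py .4415 -.134 .091 6;python3 - <<'E'
from h import *
s=read_state();p,d=capture("wrist");cv2.imwrite("pics/w6.png",p[:,:,::-1])
W=cloud("wrist",d,s)
rep("rim",W,(.4415,-.134),.05,.082,.11)
rep("low",W,(.4415,-.134),.05,.05,.067)
p,d=capture("top");cv2.imwrite("pics/t3.png",p[:,:,::-1]);W=cloud("top",d)
rep("jar",W,(.5235,.337),.05,.057,.075)
p,d=capture("scene");W=cloud("scene",d);cv2.imwrite("pics/s3.png",p[:,:,::-1])
rep("jar",W,(.5235,.337),.05,.057,.075)
rep("rim",W,(.4415,-.134),.05,.082,.11)
E
```

```text
time_s: 25.18
position: [0.4429, -0.1228, 0.188]
tcp_rot: [[0.995, 0.099, 0.001], [0.099, -0.995, -0.0], [0.001, 0.0, -1.0]]
force: [0.7, 0.6, 0.4]
opening: 0.998
time_s: 25.55
position: [0.4404, -0.1328, 0.1877]
tcp_rot: [[0.995, 0.101, -0.001], [0.101, -0.995, 0.001], [-0.001, -0.001, -1.0]]
force: [-0.1, 0.7, 0.0]
opening: 0.996
shift [0.0011 0.0014 0.0967] turn [-0.06  0.04 -0.22] dist 0.097 open 0.996 t 25.55 F [-0.1  0.7  0. ] pos [ 0.4404 -0.1328  0.1877] q6 -37.0
rim 1524 z [0.0829 0.0888 0.0903] mean [ 0.442  -0.1364] enc [ 0.4419 -0.1353] 0.0313 rect [ 441.9 -135. ] [61.4 61.7] 69.1
low 1448 z [0.0512 0.0595 0.0666] mean [ 0.4421 -0.1387] enc [ 0.4413 -0.132 ] 0.0295 rect [ 440.5 -132. ] [53.5 55.3] 5.8
jar 354 z [0.0581 0.0621 0.0664] mean [0.5225 0.3371] enc [0.523  0.3373] 0.027 rect [522.5 337.1] [51.3 51.4] 58.9
jar 204 z [0.0589 0.0626 0.065 ] mean [0.5235 0.3329] enc [0.5221 0.3361] 0.0286 rect [522.5 335.6] [52.1 51.6] 19.1
rim 278 z [0.0827 0.0881 0.0916] mean [ 0.4422 -0.1362] enc [ 0.4416 -0.1342] 0.0322 rect [ 441.2 -134.9] [60.9 61.5] 36.6
```

View pics/w6.png

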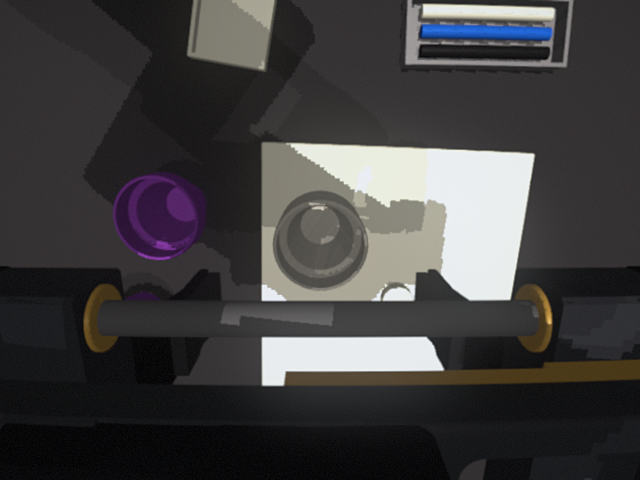

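View pics/s3.png

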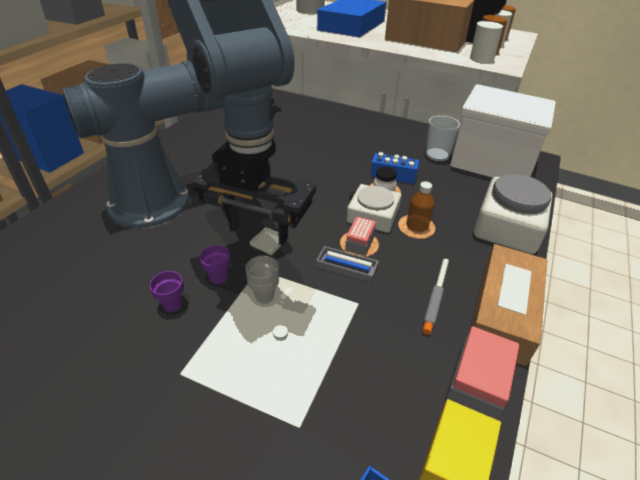

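The jar is centred on the left coaster within about 1 mm. The steel rim is at wrist (320,240) and the purple decoy at (160,215), about 90 mm away along the jaw axis. I'll turn the jaws 90° so the fingers stay well clear of the decoy.

```bash
python3 -m jog '0.001 0.002 0 0 0 10 1; 0.001 0.002 0 0 0 20 1; 0.001 0.002 0 0 0 30 1; 0.001 0.002 0 0 0 40 1; 0.001 0.002 0 0 0 50 1; 0.001 0.002 0 0 0 60 1; 0.001 0.002 0 0 0 70 1; 0.001 0.002 0 0 0 80 1'; python3 -m jog '0 0 0 0 0 10 1; 0 0 0.02 0 0 10 1; 0 0 0.04 0 0 10 1; 0 0 0.04 0 0 10 1'; python3 go.py .4418 -.135 .0915 -84;python3 - <<'E'
from h import *
s=read_state();p,d=capture("wrist");cv2.imwrite("pics/w7.png",p[:,:,::-1])
W=cloud("wrist",d,s)
rep("rim",W,(.4415,-.134),.05,.082,.11)
E
```

```text
time_s: 26.7
position: [0.442, -0.1351, 0.1879]
tcp_rot: [[0.267, -0.964, -0.0], [-0.964, -0.267, 0.0], [-0.0, 0.0, -1.0]]
force: [-0.6, -0.1, 0.6]
opening: 1.0
time_s: 27.2
position: [0.441, -0.1348, 0.1469]
tcp_rot: [[0.101, -0.995, -0.003], [-0.995, -0.101, 0.002], [-0.002, 0.003, -1.0]]
force: [0.0, 1.0, -0.2]
opening: 1.0
shift [ 0.0005 -0.0009  0.0554] turn [ 0.16  0.13 -0.2 ] dist 0.055 open 1.0 t 27.2 F [ 0.   1.  -0.2] pos [ 0.441  -0.1348  0.1469] q6 53.0
rim 1710 z [0.083  0.0887 0.0901] mean [ 0.449  -0.1344] enc [ 0.4417 -0.1352] 0.0314 rect [ 445.  -135.1] [56.1 61.8] 5.1
```

View pics/w7.png

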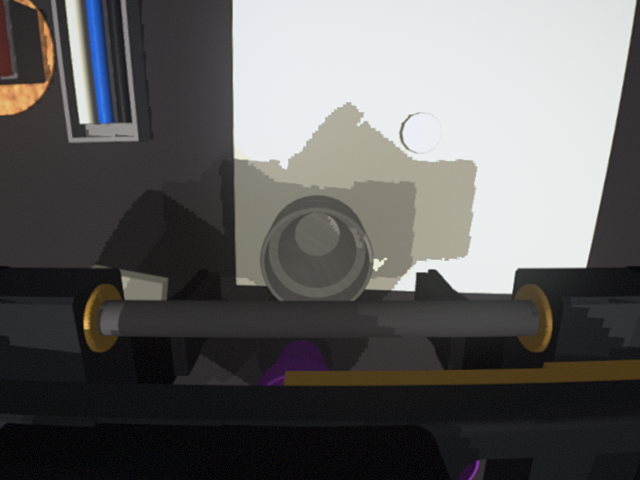

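The rim is at wrist (318,250), centred between the fingers, and the fingers clear the purple cups. Descending to the collar.

```bash
python3 -m jog '0.0005 -0.001 0.03 0 0 0 1; 0.0005 -0.001 0.047 0 0 0 1; 0.0005 -0.001 0.0545 0 0 0 1; 0.0005 -0.001 0.0555 0 0 0 1; 0.0005 -0.001 0.0555 0 0 0 1'; python3 go.py .4418 -.135 .0915 -84
```

```text
time_s: 27.88
position: [0.4433, -0.1368, 0.093]
tcp_rot: [[0.1, -0.995, 0.001], [-0.995, -0.1, -0.001], [0.001, -0.001, -1.0]]
force: [0.3, -0.5, -0.3]
opening: 1.004
shift [-0.0019  0.0014  0.0015] turn [-0.07 -0.05 -0.28] dist 0.003 open 1.004 t 27.88 F [ 0.3 -0.5 -0.3] pos [ 0.4433 -0.1368  0.093 ] q6 53.0
```

```bash
python3 -m jog '-0.001 0.001 0.001 0 0 0 1; -0.001 0.001 0.001 0 0 0 0.9; -0.001 0.001 0.001 0 0 0 0.8; -0.001 0.001 0.001 0 0 0 0.74; -0.001 0.001 0.001 0 0 0 0.7; -0.001 0.001 0.001 0 0 0 0.6; -0.001 0.001 0.001 0 0 0 0.5; -0.001 0.001 0.001 0 0 0 0.4'; python3 go.py .4418 -.135 .0915 -84
```

```text
time_s: 28.88
position: [0.4416, -0.1356, 0.0913]
tcp_rot: [[0.099, -0.995, -0.0], [-0.995, -0.099, 0.0], [-0.0, 0.0, -1.0]]
force: [0.4, 0.5, 1.3]
opening: 0.71
shift [-0.0005 -0.0002 -0.0002] turn [ 0.02  0.02 -0.3 ] dist 0.001 open 0.71 t 28.88 F [0.4 0.5 1.3] pos [ 0.4416 -0.1356  0.0913] q6 53.0
```

Opening is 0.71, about 62 mm, so the jaws hold the collar. Lifting slowly and straight.

```bash
python3 -m jog '0 0 -0.004 0 0 0 0.3; 0 0 -0.01 0 0 0 0.3; 0 0 -0.017 0 0 0 0.3; 0 0 -0.024 0 0 0 0.3; 0 0 -0.032 0 0 0 0.3; 0 0 -0.04 0 0 0 0.3; 0 0 -0.05 0 0 0 0.3; 0 0 -0.06 0 0 0 0.3'; python3 -m jog '0 0 -0.015 0 0 0 0.3; 0 0 -0.035 0 0 0 0.3; 0 0 -0.055 0 0 0 0.3; 0 0 -0.06 0 0 0 0.3; 0 0 -0.06 0 0 0 0.3';python3 go.py .5355 .2245 .21 -84;python3 - <<'E'
from h import *
p,d=capture("scene");W=cloud("scene",d);cv2.imwrite("pics/s4.png",p[:,:,::-1])
rep("low rim",W,(.4415,-.134),.05,.055,.085)
E
```

```text
time_s: 29.88
position: [0.4417, -0.1357, 0.1521]
tcp_rot: [[0.099, -0.995, 0.0], [-0.995, -0.099, -0.0], [0.0, -0.0, -1.0]]
force: [0.0, -0.4, 0.0]
opening: 0.709
time_s: 30.5
position: [0.4417, -0.1356, 0.2115]
tcp_rot: [[0.099, -0.995, 0.0], [-0.995, -0.099, -0.0], [0.0, -0.0, -1.0]]
force: [-0.2, -0.1, -1.4]
opening: 0.711
shift [-0.349  -0.1292  0.0015] turn [-0.02 -0.01 -0.29] dist 0.372 open 0.711 t 30.5 F [-0.2 -0.1 -1.4] pos [ 0.4417 -0.1356  0.2115] q6 53.0
low rim 384 z [0.0562 0.0644 0.0705] mean [ 0.4427 -0.135 ] enc [ 0.4411 -0.1342] 0.0321 rect [ 441.6 -133.9] [59.5 63.3] 46.3
```

View pics/s4.png

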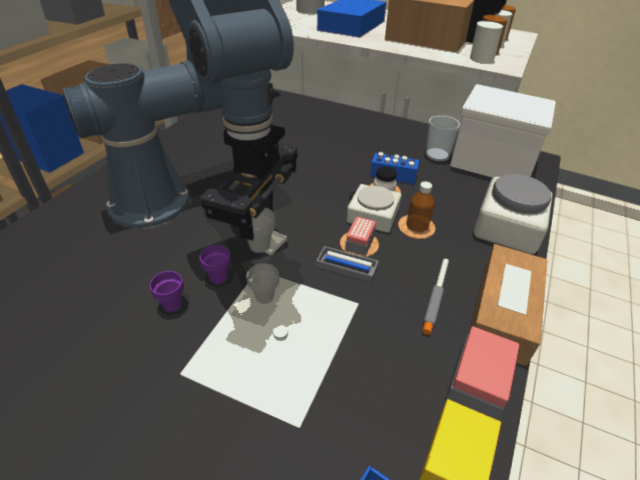

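The upper cup hangs upright at (262,230). The lower cup stays at (263,283), unmoved within 1 mm. Carrying it to the stirrer.

```bash
python3 -m jog '-0.015 -0.006 0 0 0 0 0.3; -0.05 -0.0185 0 0 0 0 0.3; -0.1 -0.037 0 0 0 0 0.3; -0.155 -0.057 0 0 0 0 0.3; -0.21 -0.078 0 0 0 0 0.3; -0.265 -0.098 0 0 0 0 0.3; -0.315 -0.117 0 0 0 0 0.3; -0.34 -0.126 0 0 0 0 0.3'; python3 -m jog '-0.009 -0.003 0.02 0 0 0 0.3; -0.009 -0.003 0.04 0 0 0 0.3; -0.009 -0.003 0.06 0 0 0 0.3; -0.009 -0.003 0.07 0 0 0 0.3; -0.009 -0.003 0.07 0 0 0 0.3'; python3 go.py .5355 .2245 .128 -84
```

```text
time_s: 31.55
position: [0.5326, 0.2191, 0.2103]
tcp_rot: [[0.103, -0.995, -0.001], [-0.995, -0.103, 0.0], [-0.001, 0.001, -1.0]]
force: [0.6, -1.2, -1.8]
opening: 0.709
time_s: 32.17
position: [0.5344, 0.2247, 0.1402]
tcp_rot: [[0.1, -0.995, -0.003], [-0.995, -0.1, -0.0], [0.0, 0.003, -1.0]]
force: [-0.7, 0.7, -0.1]
opening: 0.709
shift [ 0.0004 -0.0011  0.0122] turn [ 0.15 -0.01 -0.27] dist 0.012 open 0.709 t 32.17 F [-0.7  0.7 -0.1] pos [0.5344 0.2247 0.1402] q6 96.0
```

```bash
python3 -m jog '0 -0.001 0.004 0 0 0 0.3; 0 -0.001 0.008 0 0 0 0.3; 0 -0.001 0.0105 0 0 0 0.3; 0 -0.001 0.012 0 0 0 0.3; 0 -0.001 0.012 0 0 0 0.3; 0 -0.001 0.012 0 0 0 0.3'; python3 go.py .5355 .2245 .127 -84
```

```text
time_s: 32.92
position: [0.5365, 0.2245, 0.1295]
tcp_rot: [[0.099, -0.995, 0.0], [-0.995, -0.099, 0.0], [-0.0, -0.0, -1.0]]
force: [-0.3, 1.2, -0.9]
opening: 0.708
shift [-0.0001  0.001   0.0025] turn [-0.01  0.   -0.3 ] dist 0.003 open 0.708 t 32.92 F [-0.3  1.2 -0.9] pos [0.5365 0.2245 0.1295] q6 96.0
```

```bash
python3 - <<'E'
from h import *
p,d=capture("scene");a=p[130:260,320:460,::-1]
cv2.imwrite("pics/s5.png",cv2.resize(a,None,fx=4,fy=4,interpolation=cv2.INTER_CUBIC))
E
```

```text
(no output)
```

View pics/s5.png

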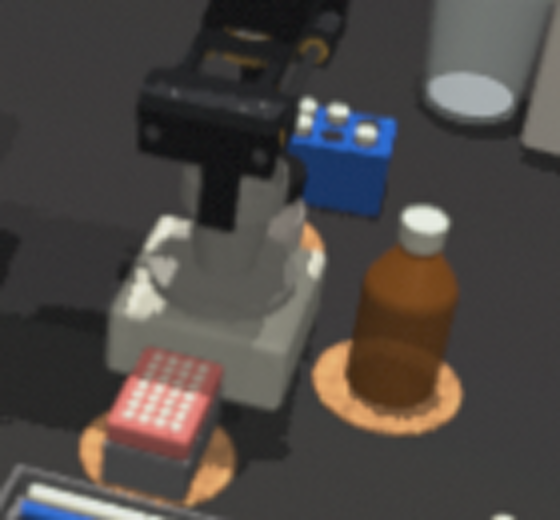

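The cup is just above the plate centre, with about 2 mm to go.

```bash
python3 -m jog '-0.0005 0.001 0.001 0 0 0 0.3; -0.0005 0.001 0.002 0 0 0 0.3; -0.0005 0.001 0.003 0 0 0 0.3; -0.0005 0.001 0.003 0 0 0 0.3'; python3 go.py .5355 .2245 .127 -84
```

```text
time_s: 33.48
position: [0.5354, 0.225, 0.1273]
tcp_rot: [[0.1, -0.995, 0.0], [-0.995, -0.1, 0.0], [0.0, -0.0, -1.0]]
force: [-1.3, 0.3, 5.0]
opening: 0.712
shift [ 0.0005 -0.      0.0003] turn [-0.02 -0.   -0.29] dist 0.001 open 0.712 t 33.48 F [-1.3  0.3  5. ] pos [0.5354 0.225  0.1273] q6 96.0
```

Contact shows as Fz +5 N. Releasing and backing off upward.

```bash
python3 -m jog '0 0 0 0 0 0 0.76; 0 0 0 0 0 0 0.85; 0 0 0 0 0 0 0.95; 0 0 0 0 0 0 1; 0 0 -0.015 0 0 0 1; 0 0 -0.05 0 0 0 1; 0 0 -0.1 0 0 0 1; 0 0 -0.13 0 0 0 1'; python3 -m jog '0.05 0.03 0 0 0 0 1; 0.11 0.06 0 0 0 0 1; 0.17 0.09 0 0 0 0 1; 0.23 0.12 0 0 0 0 1; 0.29 0.15 0 0 0 0 1; 0.29 0.15 0 0 0 0 1'; python3 - <<'E'
from h import *
for n in ["top","scene"]:
    p,d=capture(n);W=cloud(n,d);cv2.imwrite(f"pics/{n}9.png",p[:,:,::-1]);q=p.astype(int)
    print(n)
    rep("cup rim",W,(.5355,.2245),.05,.118,.14)
    rep("bottle",W,(.647,.2355),.04,.112,.14)
    rep("jar",W,(.5235,.337),.05,.057,.075)
    rep("tip",W,(.547,.1105),.06,.043,.055)
    rep("low",W,(.4415,-.134),.05,.06,.085)
print(read_state()["position"],read_state()["force"])
E
```

```text
time_s: 34.48
position: [0.5364, 0.2251, 0.2601]
tcp_rot: [[0.099, -0.995, 0.005], [-0.995, -0.099, 0.001], [-0.001, -0.005, -1.0]]
force: [-0.1, -0.4, -0.5]
opening: 1.0
time_s: 35.22
position: [0.414, -0.0814, 0.2575]
tcp_rot: [[0.095, -0.995, 0.001], [-0.995, -0.095, -0.001], [0.002, -0.001, -1.0]]
force: [-0.1, 0.8, 0.4]
opening: 0.999
top
cup rim 120 z [0.119  0.1237 0.1281] mean [0.5348 0.2256] enc [0.5359 0.2263] 0.0314 rect [535.7 225.5] [58.6 61.1] 89.9
bottle 109 z [0.1142 0.1213 0.1254] mean [0.6456 0.2362] enc [0.6465 0.2362] 0.0142 rect [647.2 236.5] [26.3 25.9] 12.6
jar 356 z [0.058  0.062  0.0661] mean [0.5224 0.337 ] enc [0.5221 0.337 ] 0.0277 rect [522.1 337.4] [51.9 50.7] 43.4
tip 577 z [0.0439 0.0478 0.0525] mean [0.5479 0.1098] enc [0.5476 0.1096] 0.0424 rect [547.8 109.8] [49.5 74.2] 5.7
low 16 z [0.0631 0.0682 0.0723] mean [ 0.4166 -0.1236] enc [ 0.4225 -0.1219] 0.0189 rect [ 419.7 -120.1] [37.5  8. ] 57.8
scene
cup rim 211 z [0.1184 0.1235 0.1278] mean [0.5355 0.2225] enc [0.5346 0.2255] 0.033 rect [534.9 224.5] [62.  61.9] 64.0
bottle 104 z [0.1139 0.1224 0.1247] mean [0.6481 0.2316] enc [0.6462 0.2351] 0.0146 rect [647.8 234.9] [25.7 25. ] 76.7
jar 59 z [0.0579 0.0626 0.0642] mean [0.5357 0.3445] enc [0.5272 0.3379] 0.0254 rect [534.4 344.3] [22.1 50.4] 41.4
tip 499 z [0.0455 0.0501 0.052 ] mean [0.5482 0.106 ] enc [0.5456 0.1193] 0.0516 rect [545.8 120.8] [48.1 98.1] 5.7
low 287 z [0.0605 0.0664 0.0708] mean [ 0.4418 -0.135 ] enc [ 0.4396 -0.1347] 0.0326 rect [ 440.9 -133.8] [60.4 62.2] 59.6
[ 0.41470326 -0.08046554  0.25736057] [ 0.93634724  0.39992934 -0.55825978]
```

View pics/scene9.png

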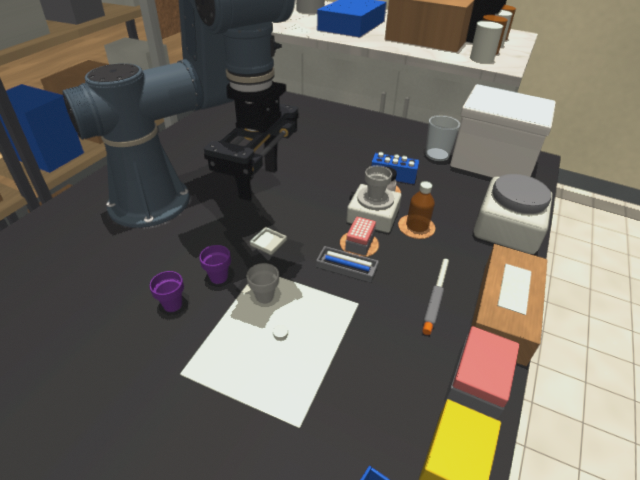

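View pics/top9.png

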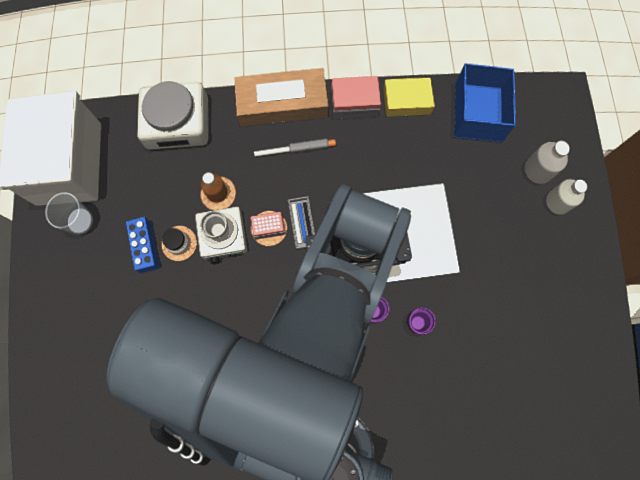

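The cup stands on the plate at scene (377,183), the bottle at (422,207), the tip box at (361,233), and the jar at top (177,240). The lower cup stays at scene (263,285). All are upright and centred within about 2 mm. The arm is clear, so I'm handing in.

```bash
python3 -m jog '0 0 0 0 0 0 1; 0 0 0 0 0 0 1; 0 0 0 0 0 0 1; 0 0 0 0 0 0 1'; python3 -c "
from rig import *;print(hand_in())"
```

```text
time_s: 35.83
position: [0.4151, -0.078, 0.2563]
tcp_rot: [[0.101, -0.995, -0.0], [-0.995, -0.101, 0.0], [-0.0, 0.0, -1.0]]
force: [-0.2, 0.5, -0.5]
opening: 1.0
the job is handed in; nothing more can be done
None
```

The mixing station is set out and handed in at about 36 s of the 134 s allowed.

- **Bottle:** on the coaster behind the stirrer.
- **Jar:** on the left coaster, between the stirrer and the rack (the rack stood on the left).
- **Tip box:** on the right coaster, its long side running from the stirrer towards the pen tray.
- **Upper cup:** lifted off the lower cup and stood on the middle of the stirrer's plate.

**Last checks:** in the final pictures all four were upright and let go, about 1–2 mm from the centres I had measured. The lower cup was within about 1 mm of its start, and the arm was clear of everything.

**Weaker readings:** these came from views that were partly blocked.
- In the last scene picture the jar's lid was half hidden by the cup, so its position there is unreliable. The tip-box reading there was stretched by the stirrer body. I used the top camera for both.
- The last top picture had the lower cup hidden by the arm. I used the scene camera for it.

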